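# Float the used-cell weighing rocker on zero

## Robot

A 6-joint arm with a two-finger parallel gripper is mounted at the origin on the work surface. World frame = base frame: x ahead of the robot, y to its left, z up, the work surface at z = 0. Lengths are in mm, angles in degrees, forces in N, time in s.
With the tool pointing down it reaches from about 350 to 850 mm from the base axis. Payload 8.1 kg.
Tool frame: the origin (TCP) lies on the centre line of the jaws, within the pads' length; the fingertips stand 19 mm ahead of it and the grasp point (between the pads) is the TCP (r.tip_reach is the z of the fingertips in the tool frame, in mm); z points along the fingers, y is the line along which they close (so a half turn about z gives the same grasp; the last joint's range is limited). The gripper opens to 85 mm and grips with 20 to 120 N. Pads are 22 mm wide; open, the fingers measure 114 mm over their backs; the gripper's body (76 mm by 85 mm) begins 54 mm behind the grasp point. The pads swing forward as they close: fully open they stand 13 mm farther back than shut.
Start: joints at [-79.263, 7.471, 85.268, -0, 87.261, -4.893], TCP at [161.678, -577.811, 226.692] pointing down, gripper open.
Joint ranges: [-169.43, 169.43], [-51.17, 129.36], [1.28, 143.12], [-76.62, 256.62], [0, 156.53], [-152.29, 152.29]. Speed limits (degrees/s): [136.94, 136.94, 159.86, 180, 180, 180].

## Interface

Orientations are given as [roll, pitch, yaw] about the fixed x, y, z axes, in that order (R = Rz(yaw) Ry(pitch) Rx(roll)).
In Python, from bench import r gives the robot as it stands. The module is installed in compiled form; this text tells all that it offers.
- The arm moves only by the shell command python3 -m handwheel 'ROWS' [FORCE]. ROWS is JSON, a list of rows, each a list of 7 numbers: the shift along the tool's x, y, z in m, then the turn, a rotation vector about the tool's x, y, z in degrees, then the finger opening in m, from 0 to 0.0854. In form: [[tx, ty, tz, ax, ay, az, claw], ...]. A call has 1 to 8 rows; each row shifts and turns the commanded pose from where the row before left it, along the tool's axes as they then stand; what a row does not reach is not made up. A row lasts 1/12 s, in which the tool goes at most 41.7 mm and 7.16 degrees, less where a joint would pass 70% of its speed; a pose out of reach is approached as far as the arm can. A call with a gripper value outside its range is refused whole. The fingers move at their own pace and stop on an object; FORCE is the grip in N (left out, the last holds). Time passes only in rows, so rows that do not move let the fingers close. It gives the time, the measured TCP pose, the force, the opening and the grip force at its end, in the units of the state.
- r.sense(): the state, without advancing time (a new reading comes with each control period).
- r.snapshot(name): name is "side" or "top" or "wrist"; returns (picture, depth): 384x512x3 uint8, blue, green, red; 384x512 float32, mm along the optical axis (not along the pixel's ray), 0 where there is no reading.
- r.calibration(name): a dict with "vfov" (degrees; the focal length in pixels is half the picture's height over the tangent of half this angle, whatever the lens; pixels are square), "cx", "cy" (the principal point, pixels), "rvec" (rotation vector, rad) and "tvec" (3), from world to camera coordinates, as OpenCV has them; the wrist camera has in their place "tool_from_camera" (4x4, takes a point from camera to tool coordinates, whose origin is the TCP and whose axes are the flange's). Camera axes: x right, y down, z forward; pixel columns grow to the right and rows downward; lengths in mm; the calibration is good to about 2 mm. A picture is of the moment at which its call begins: read the wrist's pose just before it. calibration takes no time and is no camera call.
- r.hand_in(): hands the job in; it is judged then, once.
The state is a dict: "time": time; "joint_pos": joint angles; "qd": joint speeds; "joint_efforts": joint torques, N m; "tool_pos": TCP position; "tcp_rot": TCP orientation; "ft_force": force on the tool from outside, world axes, zero at the start; "wrist_torque": the same for the moment, N m; "finger_gap": finger opening in mm; "grip_force": force on a finger pad.
Only numpy, scipy, OpenCV 4.12 (cv2) and the standard library are available. Lean on these libraries where they do the work, as an engineer would, in place of code of your own. Each camera call takes 0.05 s, during which the arm holds its last target. There are 200 camera calls.

## Task

Weigh the green tub of used cells: with the orange-handled spring lever alone, float the top-heavy rocker under the tub so that its red pointer stays in the green zone around zero for six seconds; it tips over if the lever is merely held still, so keep correcting. Then let the rocker down gently, never slamming, onto the stop where it started and let go of the lever. Do not touch the rocker or tub, and leave the flashlight, vial and cell tray where they are.

Things in the scene. Friction and masses are not known exactly. Their poses are not given: they have to be found in the camera images.
- scale: Fixed grey stand of the weighing rocker, base plate 260 (x) x 400 (y) x 12 mm; origin under its centre on the work surface, z up. Its x axis runs along the rocker's shaft, which lies 120 mm up. Uprights at x = +-62 mm, 127 mm high; rubber-topped stop posts at y = +-143 mm. Place varies, yaw up to 0.4 rad.
- pivot (a point): Point on the shaft's axis above the middle of the stand, 120 mm above the origin of scale.
- dial (a point): Zero mark on the white dial plate (100 mm wide, top 226 mm high) on the stand's +x side: black marks every 0.1 rad, green zone within 0.1 rad of zero. The rocker's red pointer passes in front of it.
- beam (a joint): Pointer reading: rocker's angle (rad) against the stand. 0 = tub level, pointer on zero; positive leans to the stand's +y. Stops at -0.3 and +0.3; starts at rest on -0.3. Inertia 0.046 kg m2, bearing damping 0.012 N m s/rad. With the lever held still it runs off balance, time constant 0.55 to 1.1 s. Its moment: see yoke and lever.
- lever (a joint): Angle (rad) of the hand lever RELATIVE to the rocker, + towards the stand's +y. Lever and rocker share the shaft and are joined only by a torsion spring: moment on the rocker = 0.22 N m/rad x this angle (nominal), plus damping 0.012 N m s/rad; relaxed at 0. Let go, the lever returns to near 0. Lever angle to the vertical = beam + lever.
- knob (a point): Middle of the lever's grip: orange round bar, 30 mm diameter, 65 mm long, along the stand's x, from x = -147 to -82 mm. This point: x = -121, y = 160 sin(a), height 120 + 160 cos(a) mm in the stand, a = lever angle to the vertical. The steel blade (8 x 14 mm) meets it at x = -86 mm: hold at -121 mm or further out, from above; the bar may turn in the fingers.
- tub: Open green tub with used cells, 100 (x) x 130 (y) x 75 mm, clamped on the rocker, underside 6 mm above the shaft; origin on the shaft's axis, z the rocker's upright. Not to be touched. Nominal 0.7 kg, really 0.58 to 0.88 kg, makes 0.23 of G and all of T (see yoke) in proportion. Zero needs the lever near +0.45 rad to the vertical (0.35 to 0.6), leaving the stop 0.4 to 0.75.
- yoke: Rocker's aluminium cross bar, 300 mm along y, with brass weights (50 mm diameter) at y = +-150 mm; origin on the shaft. Not to be touched. Gravity moment of the whole rocker towards +y: G sin(b) - T cos(b), b = beam, nominal G = 0.30, T = 0.10 N m.
- vial: Bystander: halogen bulb in a clear vial with a white cap, 36 mm diameter, 69 mm high, standing; origin at the centre of its underside.
- flashlight: Bystander: aluminium flashlight lying along its x, 150 mm long, 37 mm diameter; origin under its middle.
- tray: Bystander: white tray of mixed cells, 200 x 220 x 50 mm; origin at the centre of its underside.

How it is judged (in metres and radians):
On the way:
1. the pointer stays in the green zone, within 0.1 rad of zero, for 5.5 s (value of joint beam between -0.1 and 0.1 rad), for 5.5 s.
At the end, for the whole second after the job is handed in: After the pointer was kept within 0.1 rad of zero for 5.5 s, the rocker rests on its first stop (reading below -0.25 rad, slower than 0.05 rad/s) and the lever is let go (within 0.15 rad of relaxed) (value of joint beam below -0.25 rad and velocity of joint beam between -0.05 and 0.05 rad/s and value of joint lever between -0.15 and 0.15 rad); the robot touches nothing.
It fails at once if the rocker swings faster than 0.8 rad/s (slam) (velocity of joint beam above 0.8 rad/s or velocity of joint beam below -0.8 rad/s).
It fails at once if the robot touches the tub, the cross bar or its weights (contact force between any of the arm, the fingers and tub above 0.5 N or contact force between any of the arm, the fingers and yoke above 0.5 N).
It fails at once if the vial, flashlight or tray is shifted by more than 30 mm, or the vial tipped (distance of any of vial, flashlight, tray from where it was at the start of the episode above 0.03 m or angle between vial's own z axis and vertical above 0.5 rad).
It also fails if it takes over 64 s, if anything falls off the work surface, if the arm or the gripper's body presses on something with over 40 N, if the wrist force passes 120 N, or if a joint passes its speed limit or range.

## Working session

There is one attempt and no reset: what is moved stays moved. The work goes in short steps, Python scripts to look and compute and a shell command to move; the robot and the scene stay as the last step left them, time stands still between calls to the robot, and variables do not carry over. Pictures are saved under pics/ and viewed, at most 10 in all, crops included, and the job is handed in when it is done.

```bash
mkdir -p pics
python3 - <<'E'
from bench import r
import cv2,numpy as np,pickle
s=r.sense();print(s)
d={}
for n in("side","top"):
    p,z=r.snapshot(n);d[n]=(p,z,r.calibration(n));print(n,d[n][2])
pickle.dump(d,open("d.pkl","wb"))
cv2.imwrite("pics/a.png",cv2.resize(np.hstack([d["side"][0],d["top"][0]]),(800,300)))
cv2.imwrite("pics/side.png",d["side"][0])
E
```

```text
{'time': 0.0, 'joint_pos': array([-7.92629970e+01,  7.51626971e+00,  8.53308058e+01,  2.89514472e-04,
        8.72615235e+01, -4.89202700e+00]), 'qd': array([-0.02702353, -0.04216762,  0.03064297,  0.04758146, -0.0702086 ,
        0.01771622]), 'joint_efforts': array([ 1.69325140e-03, -5.69399786e+01, -5.00549161e+01, -1.52572943e-04,
        1.49375416e-02,  3.45330454e-05]), 'tool_pos': array([ 161.57163072, -577.24318182,  225.6177055 ]), 'tcp_rot': array([-1.79891821e+02, -9.54923183e-03,  1.56290068e+01]), 'ft_force': array([ 0.36935839,  1.00225108, -0.06903504]), 'wrist_torque': array([ 0.01737122, -0.0300087 ,  0.00115447]), 'grip_force': 0.0, 'finger_gap': 85.33745974725913}
side {'vfov': 46.162993762636276, 'cx': 255.4341197622145, 'cy': 185.13313292274586, 'rvec': array([ 2.34604321, -0.20154967,  0.10562988]), 'tvec': array([-547.81749424,  175.11902007, 1508.90628938])}
top {'vfov': 55.0418129620996, 'cx': 256.7497298503777, 'cy': 196.4584665181443, 'rvec': array([ 2.20918089, -2.14866421,  0.10576217]), 'tvec': array([ -24.42584055,  556.53990237, 1504.76581553])}
```

View pics/a.png

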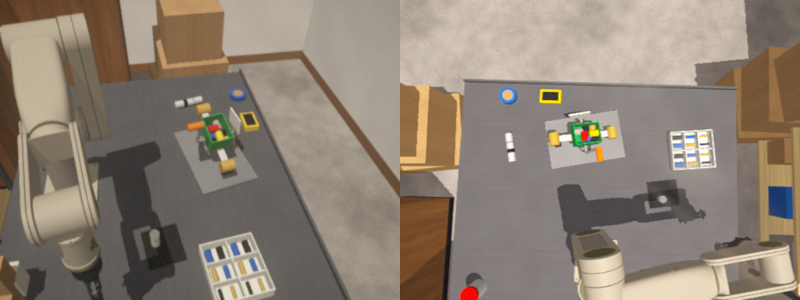

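View pics/side.png

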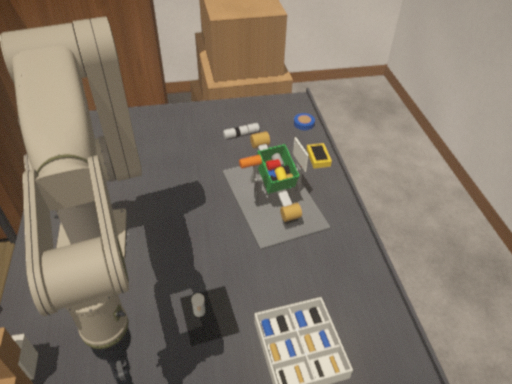

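```bash
cat > h.py <<'E'
import cv2,numpy as np
def cam(c):
    R=cv2.Rodrigues(np.array(c["rvec"],float))[0];t=np.array(c["tvec"],float)
    return R,t,192/np.tan(np.radians(c["vfov"]/2))
def rays(c,uv):
    R,t,f=cam(c);uv=np.atleast_2d(uv)
    d=np.c_[(uv[:,0]-c["cx"])/f,(uv[:,1]-c["cy"])/f,np.ones(len(uv))]
    return -R.T@t,d@R          # origin, world dirs (unit optical depth)
def pts(c,mask,z):
    v,u=np.nonzero(mask&(z>0));o,d=rays(c,np.c_[u,v]);return o+d*z[v,u][:,None]
def hsv(p,lo,hi): return cv2.inRange(cv2.cvtColor(p,cv2.COLOR_BGR2HSV),lo,hi)
def blobs(m,amin=15):
    n,l,s,c=cv2.connectedComponentsWithStats(m)
    return [(s[i,4],c[i],l==i) for i in range(1,n) if s[i,4]>=amin]
E
python3 - <<'E'
import pickle,cv2,numpy as np
from h import *
d=pickle.load(open("d.pkl","rb"))
for n,(p,z,c) in d.items():
    o,dd=rays(c,[[255,190]]);print(n,"centre",o.round(),"dir",dd.round(2),"f",cam(c)[2])
    roi=np.zeros(p.shape[:2],np.uint8)
    if n=="side": roi[110:260,220:340]=255
    else: roi[130:220,340-0*0:0]=0; roi[130:230,180:310]=255
    for nm,lo,hi in (("brass",(12,90,90),(24,255,255)),("orange",(5,200,150),(13,255,255)),("red",(0,150,90),(4,255,255)),("green",(50,120,40),(80,255,255)),("white",(0,0,185),(180,40,255))):
        for a,ct,m in blobs(hsv(p,lo,hi)&roi):
            P=pts(c,m,z);h=cv2.cvtColor(p,cv2.COLOR_BGR2HSV)[m]
            print(n,nm,a,ct.round(1),"P",np.median(P,0).round(1),"zmax",np.percentile(P[:,2],[5,95]).round(),np.median(h,0))
    x0,y0=(220,110) if n=="side" else (180,130)
    cv2.imwrite(f"pics/c_{n}.png",cv2.resize(p[y0:y0+100,x0:x0+130],None,fx=3,fy=4))
a=[cv2.resize(cv2.imread(f"pics/c_{n}.png"),(390,400)) for n in d]
cv2.imwrite("pics/c.png",np.hstack(a))
E
```

```text
side centre [  353. -1026.  1196.] dir [[ 0.13  0.69 -0.71]] f 450.5408198867245
side brass 51 [304.  118.9] P [860.9 499.   25.1] zmax [20. 31.] [ 16. 113. 190.]
side brass 252 [259.5 138.6] P [608.1 203.7 182.2] zmax [ -1. 193.] [ 19.  143.  179.5]
side brass 379 [318.6 156.3] P [854.8 245.7  23.5] zmax [-3. 31.] [ 23. 168. 172.]
side brass 183 [250.9 160.7] P [537.8 -11.3 277.3] zmax [244. 283.] [ 14. 190. 211.]
side brass 91 [281.6 172.1] P [650.8  37.4 170.7] zmax [143. 182.] [ 23. 175. 191.]
side brass 296 [290.9 211.7] P [660.5 -78.8  95. ] zmax [ 66. 104.] [ 19.5 142.  185. ]
side red 95 [273.  163.9] P [623.8  60.8 187. ] zmax [177. 193.] [  2. 190. 194.]
side green 18 [263.2 164. ] P [590.4  59.3 195. ] zmax [146. 202.] [ 60.  126.5 137. ]
side green 30 [267.8 175.5] P [597.1  13.6 182.3] zmax [165. 190.] [ 62.  124.  130.5]
side green 15 [295.1 175.8] P [691.3   8.1 174.2] zmax [153. 181.] [ 61. 125. 130.]
side white 84 [248.8 127.2] P [614.6 470.   32.2] zmax [24. 38.] [ 19.  20. 202.]
side white 48 [229.3 131.5] P [526.7 452.5  33.1] zmax [26. 39.] [ 19.   20.  205.5]
si
[... 562 characters left out ...]
[ 97. 197.] [ 22. 175. 236.]
top brass 138 [254.9 196.5] P [533.7  -1.2 281.3] zmax [275. 286.] [ 19. 255. 255.]
top red 80 [235.8 172.4] P [631.   71.7 190.3] zmax [164. 196.] [  3. 255. 249.]
top green 474 [234.2 171.8] P [626.3  95.7 174.7] zmax [135. 214.] [ 67.  186.  148.5]
top white 896 [232.3 153.1] P [728.5  88.2  13.5] zmax [  6. 221.] [ 15.  18. 187.]
top white 809 [270.4 187.3] P [596.6 -64.8  12.3] zmax [ 7. 93.] [ 14.  17. 191.]
top white 54 [227.9 167.7] P [649.9 103.6 172.3] zmax [165. 178.] [ 18.  19. 216.]
top white 1390 [216.2 197.2] P [544.7 166.7  12.8] zmax [  7. 153.] [ 15.  16. 192.]
top white 22 [236.3 189.6] P [571.4  69.1 128.9] zmax [122. 131.] [ 16.   18.  191.5]
```

View pics/c.png

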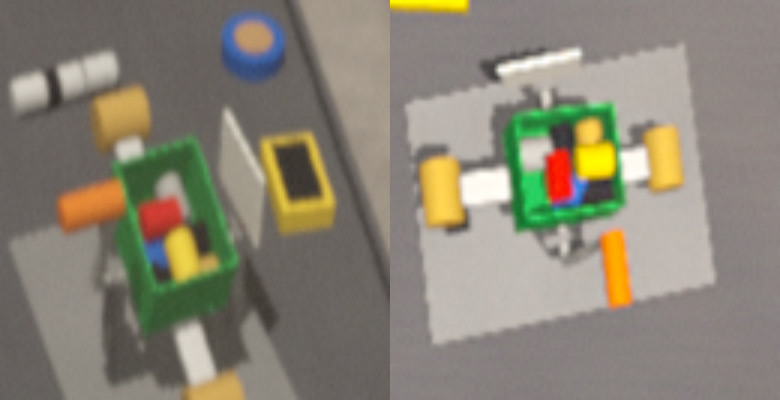

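Run:
```python
import pickle,cv2,numpy as np
from h import *
d=pickle.load(open("d.pkl","rb"))
p,z,c=d["top"]
h=cv2.cvtColor(p,cv2.COLOR_BGR2HSV);print("V table",h[210,200],"plate",h[185,275],h[200,215])
m=hsv(p,(0,0,150),(180,40,255));roi=np.zeros_like(m);roi[140:225,175:312]=255
b=max(blobs(m&roi),key=lambda x:x[0])
mm=m&roi; mm=cv2.morphologyEx(mm,cv2.MORPH_OPEN,np.ones((3,3)))
P=pts(c,mm>0,z);v,u=np.nonzero(mm&(z>0));k=(P[:,2]>2)&(P[:,2]<22)
o,dd=rays(c,np.c_[u,v][k]);Q=o+dd*((12-o[2])/dd[:,2])[:,None]
rc=cv2.minAreaRect(Q[:,:2].astype(np.float32));print("plate",rc,cv2.boxPoints(rc).round(1).tolist())
R,t,f=cam(c)
w=[np.array([661.6,-62]),np.array([607,217.4])]
e=w[1]-w[0];print("yaw weights",np.degrees(np.arctan2(-e[0],e[1])),np.hypot(*e),(w[0]+w[1])/2)
```

```text
V table [ 14  17 194] plate [ 13  16 191] [ 18  13 191]
plate ((645.1206665039062, 81.248291015625), (281.1901550292969, 401.50982666015625), 10.808533668518066) [[469.3999938964844, 252.10000610351562], [544.7000122070312, -142.3000030517578], [820.9000244140625, -89.5999984741211], [745.5999755859375, 304.79998779296875]]
yaw weights 11.057321139695148 284.68494867133387 [634.3  77.7]
```

```bash
python3 -m handwheel '[[0.01,-0.01,-0.01,0,0,4.7,0.0854],[0.0255,-0.027,-0.01,0,0,0,0.0854],[0.0255,-0.027,-0.01,0,0,0,0.0854],[0.0255,-0.027,-0.01,0,0,0,0.0854],[0.0255,-0.027,-0.01,0,0,0,0.0854],[0.0255,-0.027,-0.01,0,0,0,0.0854],[0.0255,-0.027,-0.01,0,0,0,0.0854],[0.0255,-0.027,-0.01,0,0,0,0.0854]]' 20
```

```text
time: 0.77
tool_pos: [308.4, -344.3, 306.8]
tcp_rot: [-180.0, 0.0, 10.9]
ft_force: [0.7, -1.1, -0.3]
finger_gap: 85.4
grip_force: 0.0
```

```bash
python3 -m handwheel '[[0.0255,-0.027,-0.01,0,0,0,0.0854],[0.0255,-0.027,-0.01,0,0,0,0.0854],[0.0255,-0.027,-0.01,0,0,0,0.0854],[0.0255,-0.027,-0.01,0,0,0,0.0854],[0.0255,-0.027,-0.005,0,0,0,0.0854],[0.0255,-0.027,-0.005,0,0,0,0.0854],[0.0255,-0.027,0,0,0,0,0.0854],[0.0255,-0.027,0,0,0,0,0.0854]]'
```

```text
time: 1.43
tool_pos: [468.1, -93.5, 356.9]
tcp_rot: [180.0, -0.0, 10.9]
ft_force: [1.4, -1.2, -0.2]
finger_gap: 85.3
grip_force: 0.0
```

```bash
python3 -m handwheel '[[0.024,-0.026,0,0,0,0,0.0854],[0.024,-0.026,0,0,0,0,0.0854],[0.022,-0.023,0,0,0,0,0.0854],[0,0,0,0,0,0,0.0854],[0,0,0,0,0,0,0.0854]]'
python3 - <<'E'
from bench import r
from h import *
s=r.sense();print(s["tool_pos"],s["tcp_rot"])
c=r.calibration("wrist");T=np.array(c["tool_from_camera"]);print(T.round(2),c)
p,z=r.snapshot("wrist");q,zq=r.snapshot("side");t,zt=r.snapshot("top")
f=192/np.tan(np.radians(c["vfov"]/2))
for a,ct,m in blobs(hsv(p,(5,190,150),(19,255,255)),150):
    v,u=np.nonzero(m&(z>0));Z=z[v,u]
    P=np.c_[(u-c["cx"])/f*Z,(v-c["cy"])/f*Z,Z,np.ones(len(Z))]@T.T
    print(a,ct,"tool coords pct5,50,95",np.percentile(P[:,:3],[3,50,97],axis=0).round(1).tolist())
cv2.imwrite("pics/w.png",np.hstack([cv2.resize(p,(400,300)),cv2.resize(q[90:270,200:360],(400,300))]))
cv2.imwrite("pics/w2.png",cv2.resize(t[120:240,170:330],(640,480)))
E
```

```text
time: 1.85
tool_pos: [522.1, -6.9, 355.7]
tcp_rot: [-180.0, 0.1, 11.1]
ft_force: [-0.8, -0.6, -1.1]
finger_gap: 85.4
grip_force: 0.0
[522.07164863  -6.85070039 355.72029855] [-1.79968715e+02  1.03898341e-01  1.11099373e+01]
[[   0.     -0.95   -0.32   82.56]
 [   1.      0.      0.     -1.2 ]
 [  -0.     -0.32    0.95 -146.5 ]
 [   0.      0.      0.      1.  ]] {'vfov': 62.22098612187648, 'cx': 255.17370274881267, 'cy': 188.10993707494654, 'tool_from_camera': array([[ 9.66367019e-04, -9.47396092e-01, -3.20062042e-01,
         8.25603198e+01],
       [ 9.99999470e-01,  8.01596273e-04,  6.46553801e-04,
        -1.20393993e+00],
       [-3.55982005e-04, -3.20062497e-01,  9.47396364e-01,
        -1.46499224e+02],
       [ 0.00000000e+00,  0.00000000e+00,  0.00000000e+00,
         1.00000000e+00]])}
757 [202.62351387  37.05812417] tool coords pct5,50,95 [[98.9, -56.7, 162.7], [120.3, -47.8, 166.5], [137.1, -42.2, 173.8]]
1295 [250.60849421 170.68185328] tool coords pct5,50,95 [[-15.8, -15.9, 72.8], [26.9, -6.2, 76.7], [42.0, 10.3, 82.5]]
```

View pics/w.png

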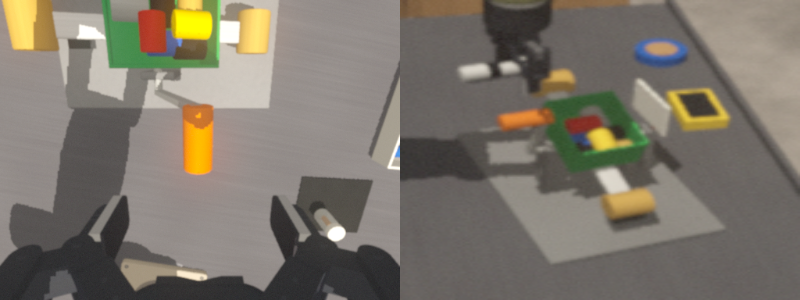

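View pics/w2.png

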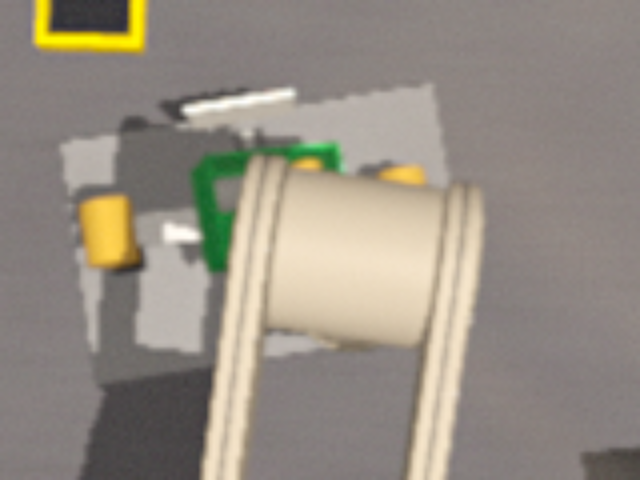

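```bash
cat > look.py <<'E'
# usage: look.py n   (n = rows planned for the next call)
import sys,os,pickle
from bench import r
from h import *
from scipy.linalg import expm,solve_discrete_are
from scipy.optimize import minimize_scalar
n=int(sys.argv[1]);O=np.array([634.5,78.5,0]);Y=np.radians(10.9)
S=np.array([[np.cos(Y),-np.sin(Y),0],[np.sin(Y),np.cos(Y),0],[0,0,1]])
s=r.sense();p,z=r.snapshot("side");c=r.calibration("side")
k=S.T@(s["tool_pos"]-O);a=np.arcsin(np.clip(k[1]/160,-1,1))
R,t,f=cam(c)
def proj(b):
    q=R@(O+S@[0,-150*np.cos(b),120+150*np.sin(b)])+t
    return np.array([c["cx"],c["cy"]])+f*q[:2]/q[2]
m=hsv(p,(12,90,90),(24,255,255));m[:,:270]=0;m[:,330:]=0;m[:180]=0;m[245:]=0
bl=max(blobs(m,60),key=lambda x:x[0]);ct=bl[1]
D=pickle.load(open("st.pkl","rb")) if os.path.exists("st.pkl") else None
if D is None:
    rng=np.random.default_rng(0);N=30000
    X=np.c_[np.full(N,-.3),np.zeros(N),rng.normal(.46,.07,N),rng.uniform(.25,1.,N),rng.normal(4.78,.5,N)]
    D=dict(off=ct-proj(-.3),X=X,t=s["time"],a=a)
b=minimize_scalar(lambda b:np.sum((proj(b)+D["off"]-ct)**2),bounds=(-.35,.35),method="bounded").x
X=D["X"];T=s["time"]-D["t"];h=.01;N=len(X);rng=np.random.default_rng()
aa=lambda tt:D["a"]+(a-D["a"])*np.clip((tt-.05)/max(T-.05,1e-3),0,1)
for i in range(int(round(T/h))):
    A=aa(i*h);da=(aa(i*h+h)-A)/h
    X[:,1]+=h*(X[:,4]*(X[:,3]*np.sin(X[:,0])+A-X[:,2])-.52*X[:,1]+.26*da)+.004*rng.normal(size=N)
    X[:,0]+=h*X[:,1]
    lo=X[:,0]<-.3;X[lo,0]=-.3;X[lo,1]=0
w=np.exp(-.5*((X[:,0]-b)/.007)**2)+1e-12;w/=w.sum()
neff=1/np.sum(w**2);X=X[rng.choice(N,N,p=w)]
X+=rng.normal(size=X.shape)*np.array([.0005,.003,.003,.006,.03])
on=X[:,0]<-.297
pickle.dump(dict(off=D["off"],X=X,t=s["time"],a=a),open("st.pkl","wb"))
e=X.mean(0);g,kI=e[3],e[4];Tn=n/12
F=np.zeros((4,4));F[0,1]=1;F[1]=[kI*g,-.52,kI,.26];F[2,3]=1   # b v a-a0 adot
E0=F.copy();E=expm(F*Tn)@expm(np.where(np.arange(4)[:,None]*0+np.arange(4)==3,0,F)*.05)
Ad=E[:3,:3];Bd=E[:3,3:]/Tn
P=solve_discrete_are(Ad,Bd,np.diag([1,.1,.0]),np.array([[.15]]))
K=np.linalg.solve(Bd.T@P@Bd+.15,Bd.T@P@Ad)
u=float((-K@np.array([e[0],e[1],a-e[2]]))[0]);a1=a+u
print(f"t {s['time']:.2f} area {bl[0]} b_meas {b:.3f} b {e[0]:.3f} v {e[1]:.3f}+-{X[:,1].std():.3f} a {a:.3f} a0 {e[2]:.3f}+-{X[:,2].std():.3f} gk {g:.2f} kI {kI:.2f} neff {neff:.0f} stop {on.mean():.2f}")
print("stand",k.round(1),"z circle err",round(k[2]-120-160*np.cos(a),1),"F",s["ft_force"].round(1),"gap",round(s["finger_gap"],1))
x1=Ad@[e[0],e[1],a-e[2]]+Bd[:,0]*u
print(f"LQR a1 {a1:.3f} -> ty/row {-160*(np.sin(a1)-np.sin(a))/n:.2f} mm tz/row {(k[2]-120-160*np.cos(a1))/n:.2f} mm; predicted b {x1[0]:.3f} v {x1[1]:.3f}")
E
python3 -m handwheel '[[0.001,-0.001,0.02,0,0,0,0.0854],[0.001,-0.001,0.022,0,0,0,0.0854],[0.001,-0.001,0.022,0,0,0,0.0854],[0.001,-0.001,0.022,0,0,0,0.0854],[0,0,0,0,0,0,0.02],[0,0,0,0,0,0,0.02],[0,0,0,0,0,0,0.02],[0,0,0,0,0,0,0.02]]' 25
python3 - <<'E'
from bench import r
import cv2,numpy as np
p,z=r.snapshot("wrist");q,_=r.snapshot("side")
cv2.imwrite("pics/g.png",np.hstack([cv2.resize(p,(400,300)),cv2.resize(q[90:270,200:360],(400,300))]))
E
python3 look.py 4
```

```text
time: 2.67
tool_pos: [525.9, -4.3, 273.0]
tcp_rot: [179.9, -0.2, 10.9]
ft_force: [0.6, -0.3, -0.6]
finger_gap: 39.1
grip_force: 0.0
t 2.77 area 297 b_meas -0.300 b -0.300 v 0.000+-0.003 a -0.388 a0 0.460+-0.070 gk 0.62 kI 4.78 neff 30000 stop 1.00
stand [-122.3  -60.5  272.6] z circle err 4.5 F [ 0.  -0.7  0.9] gap 22.7
LQR a1 1.303 -> ty/row -53.70 mm tz/row 27.57 mm; predicted b -0.436 v -0.113
```

View pics/g.png

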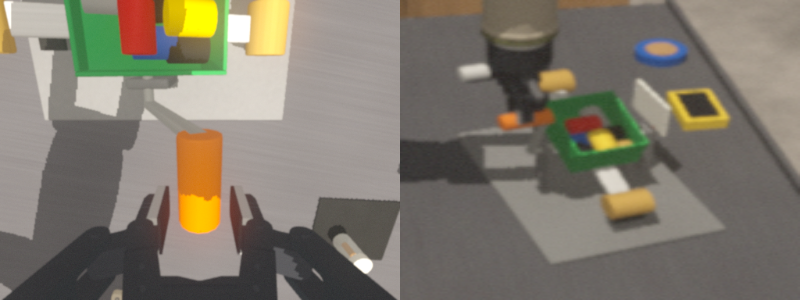

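```bash
rm st.pkl; python3 -m handwheel '[[0,0,0,0,0,0,0.02]]'
python3 - <<'E'
from bench import r
import cv2,numpy as np
s=r.sense();print(s["finger_gap"],s["grip_force"],s["ft_force"])
p,z=r.snapshot("wrist");q,_=r.snapshot("side")
cv2.imwrite("pics/g2.png",np.hstack([cv2.resize(p,(400,300)),cv2.resize(q[120:220,210:310],(400,300))]))
E
```

```text
time: 2.9
tool_pos: [525.5, -4.5, 272.6]
tcp_rot: [179.9, -0.1, 10.9]
ft_force: [-3.7, -3.5, 5.9]
finger_gap: 20.3
grip_force: 10.1
20.330816397706947 10.061568170785904 [-3.66951839 -3.5359613   5.900205  ]
```

View pics/g2.png

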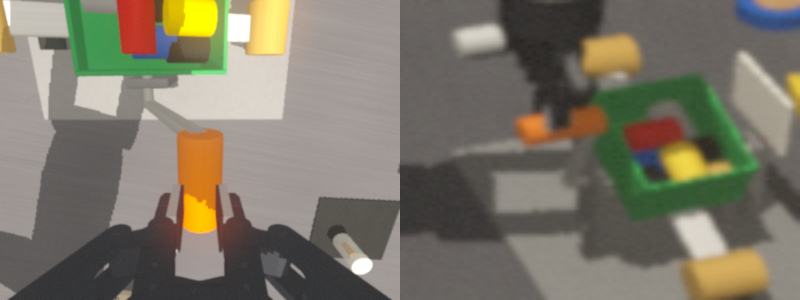

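Run:
```python
from bench import r
from h import *
c=r.calibration("wrist");T=np.array(c["tool_from_camera"]);f=192/np.tan(np.radians(c["vfov"]/2))
print(r.sense()["tool_pos"])
p,z=r.snapshot("wrist")
m=hsv(p,(5,190,120),(19,255,255))
a,ct,m=max(blobs(m,150),key=lambda x:x[0] if x[1][1]>100 else 0)
v,u=np.nonzero(m&(z>0));Z=z[v,u]
P=(np.c_[(u-c["cx"])/f*Z,(v-c["cy"])/f*Z,Z,np.ones(len(Z))]@T.T)[:,:3]
for x in range(-30,60,8):
    k=abs(P[:,0]-x)<4
    if k.sum()>5: print(x,k.sum(),np.percentile(P[k,1],[2,98]).round(1),"z",np.percentile(P[k,2],[2,10,50,90]).round(1))
```

```text
[525.51816182  -4.43843942 272.63395518]
-22 23 [-11.8  10. ] z [-6.1 -5.9 -4.7 -3.6]
-14 37 [-11.6   9.8] z [-20.1 -19.3  -5.3  -4.4]
-6 152 [-11.1   9.2] z [-19.2 -11.8  -7.6  -5.2]
2 414 [-11.    8.8] z [-10.1  -9.6  -8.4  -6.2]
10 705 [-13.8  11.8] z [-10.2  -9.6  -8.2  -4.4]
18 821 [-13.7  11.8] z [-10.2  -9.5  -8.   -3.5]
26 846 [-13.5  12. ] z [-10.   -9.5  -8.   -3.4]
34 866 [-13.3  11.7] z [-10.2  -9.5  -8.1  -3.9]
42 291 [-12.1   9.6] z [-10.   -9.2  -7.8  -4.9]
```

```bash
python3 -m handwheel '[[0,0,0,0,0,0,0.05],[0,0,0,0,0,0,0.05],[0,0,0.006,0,0,0,0.05],[0,0,0.002,0,0,0,0.025],[0,0,0,0,0,0,0.025],[0,0,0,0,0,0,0.025],[0,0,0,0,0,0,0.025],[0,0,0,0,0,0,0.025]]' 25; python3 look.py 4
```

```text
time: 3.72
tool_pos: [525.0, -3.3, 262.1]
tcp_rot: [-180.0, 0.0, 10.9]
ft_force: [1.9, 2.2, -5.3]
finger_gap: 28.6
grip_force: 27.4
t 3.72 area 296 b_meas -0.300 b -0.300 v 0.000+-0.003 a -0.382 a0 0.460+-0.070 gk 0.63 kI 4.78 neff 30000 stop 1.00
stand [-123.   -59.6  262.1] z circle err -6.4 F [ 1.9  2.2 -5.3] gap 28.6
LQR a1 1.301 -> ty/row -53.47 mm tz/row 24.87 mm; predicted b -0.435 v -0.112
```

```bash
sed -i 's/(k\[2\]-120-160\*np.cos(a1))\/n/(k[2]-116-160*np.cos(a1))\/n/' look.py
python3 -m handwheel '[[0,-0.0128,-0.0055,0,0,0,0.025],[0,-0.0131,-0.004,0,0,0,0.025],[0,-0.0134,-0.0023,0,0,0,0.025],[0,-0.0138,-0.0012,0,0,0,0.025],[0,-0.0136,0,0,0,0,0.025],[0,-0.0135,0.0012,0,0,0,0.025],[0,-0.0134,0.0023,0,0,0,0.025],[0,-0.0132,0.0034,0,0,0,0.025]]'; python3 look.py 4
```

```text
time: 4.43
tool_pos: [504.4, 102.8, 273.1]
tcp_rot: [180.0, -0.2, 11.0]
ft_force: [-5.9, 0.6, 11.7]
finger_gap: 25.3
grip_force: 12.7
t 4.43 area 296 b_meas -0.297 b -0.300 v 0.000+-0.003 a 0.308 a0 0.460+-0.070 gk 0.63 kI 4.78 neff 30000 stop 1.00
stand [-123.1   48.4  273.1] z circle err 0.6 F [-5.9  0.6 11.7] gap 25.3
LQR a1 1.005 -> ty/row -21.65 mm tz/row 17.83 mm; predicted b -0.326 v 0.108
```

```bash
python3 -m handwheel '[[0,-0.002,0.002,0,0,0,0.025],[0,-0.002,0.002,0,0,0,0.025],[0,-0.002,0.002,0,0,0,0.025],[0,-0.002,0.001,0,0,0,0.025]]'; python3 look.py 4
```

```text
time: 4.82
tool_pos: [502.7, 111.8, 267.4]
tcp_rot: [-179.9, -0.2, 11.1]
ft_force: [-15.3, 4.2, 25.4]
finger_gap: 25.3
grip_force: 24.0
t 4.82 area 294 b_meas -0.298 b -0.300 v 0.000+-0.003 a 0.368 a0 0.461+-0.070 gk 0.63 kI 4.78 neff 29996 stop 1.00
stand [-123.1   57.6  267.4] z circle err -1.8 F [-15.3   4.2  25.4] gap 25.3
LQR a1 0.982 -> ty/row -18.86 mm tz/row 15.63 mm; predicted b -0.317 v 0.127
```

```bash
python3 -m handwheel '[[0,0,0,0,0,0,0.036],[0,0,0.001,0,0,0,0.036],[0,0,0.002,0,0,0,0.036],[0,0,0.001,0,0,0,0.036]]'; python3 look.py 4
```

```text
time: 5.2
tool_pos: [503.1, 109.3, 257.8]
tcp_rot: [180.0, -0.0, 10.9]
ft_force: [0.2, 0.5, 0.0]
finger_gap: 35.8
grip_force: 0.3
t 5.20 area 296 b_meas -0.299 b -0.300 v 0.000+-0.003 a 0.352 a0 0.461+-0.070 gk 0.63 kI 4.78 neff 29989 stop 1.00
stand [-123.2   55.1  257.8] z circle err -12.4 F [0.2 0.5 0. ] gap 35.8
LQR a1 0.989 -> ty/row -19.66 mm tz/row 13.49 mm; predicted b -0.320 v 0.121
```

```bash
sed -i 's/k\[2\]-116-160/k[2]-112-160/' look.py
python3 -m handwheel '[[0,-0.002,0,0,0,0,0.036],[0,-0.002,0,0,0,0,0.036],[0,-0.002,0,0,0,0,0.036],[0,-0.002,0,0,0,0,0.036]]'; python3 look.py 4
```

```text
time: 5.58
tool_pos: [501.7, 117.0, 257.6]
tcp_rot: [180.0, 0.0, 10.9]
ft_force: [-0.9, -1.1, -0.2]
finger_gap: 35.9
grip_force: 0.6
t 5.58 area 294 b_meas -0.297 b -0.300 v 0.000+-0.003 a 0.404 a0 0.461+-0.070 gk 0.63 kI 4.78 neff 29994 stop 1.00
stand [-123.1   62.9  257.6] z circle err -9.5 F [-0.9 -1.1 -0.2] gap 35.9
LQR a1 0.967 -> ty/row -17.20 mm tz/row 13.68 mm; predicted b -0.312 v 0.138
```

```bash
python3 -m handwheel '[[0,-0.002,0.0008,0,0,0,0.036],[0,-0.002,0.0008,0,0,0,0.036],[0,-0.002,0.0008,0,0,0,0.036],[0,-0.002,0.0008,0,0,0,0.036]]'; python3 look.py 4
```

```text
time: 5.97
tool_pos: [500.2, 124.9, 254.6]
tcp_rot: [180.0, -0.0, 10.9]
ft_force: [0.0, -1.6, 0.7]
finger_gap: 36.0
grip_force: 0.4
t 5.97 area 296 b_meas -0.294 b -0.300 v 0.001+-0.006 a 0.460 a0 0.460+-0.070 gk 0.63 kI 4.78 neff 29908 stop 0.99
stand [-123.1   71.   254.6] z circle err -8.8 F [ 0.  -1.6  0.7] gap 36.0
LQR a1 0.942 -> ty/row -14.60 mm tz/row 12.12 mm; predicted b -0.303 v 0.156
```

```bash
python3 -m handwheel '[[0,-0.0015,0.0008,0,0,0,0.036],[0,-0.0015,0.0008,0,0,0,0.036],[0,-0.0015,0.0008,0,0,0,0.036]]'; python3 look.py 4
```

```text
time: 6.27
tool_pos: [499.5, 129.3, 252.2]
tcp_rot: [-180.0, -0.0, 10.9]
ft_force: [-0.1, -0.9, 0.9]
finger_gap: 36.1
grip_force: 0.4
t 6.27 area 295 b_meas -0.295 b -0.300 v 0.002+-0.008 a 0.491 a0 0.462+-0.069 gk 0.63 kI 4.78 neff 29652 stop 0.97
stand [-123.    75.4  252.2] z circle err -8.9 F [-0.1 -0.9  0.9] gap 36.1
LQR a1 0.930 -> ty/row -13.22 mm tz/row 11.13 mm; predicted b -0.298 v 0.165
```

```bash
python3 -m handwheel '[[0,-0.0015,0.0008,0,0,0,0.036],[0,-0.0015,0.0008,0,0,0,0.036],[0,-0.0015,0.0008,0,0,0,0.036]]'; python3 look.py 4
```

```text
time: 6.57
tool_pos: [498.6, 133.7, 249.8]
tcp_rot: [-180.0, -0.0, 10.9]
ft_force: [0.1, -1.9, 0.8]
finger_gap: 35.6
grip_force: 0.4
t 6.57 area 294 b_meas -0.294 b -0.299 v 0.003+-0.012 a 0.523 a0 0.463+-0.068 gk 0.64 kI 4.78 neff 29186 stop 0.95
stand [-123.    79.9  249.8] z circle err -8.9 F [ 0.1 -1.9  0.8] gap 35.6
LQR a1 0.918 -> ty/row -11.80 mm tz/row 10.14 mm; predicted b -0.292 v 0.175
```

```bash
python3 -m handwheel '[[0,-0.0015,0.001,0,0,0,0.036],[0,-0.0015,0.001,0,0,0,0.036],[0,-0.0015,0.001,0,0,0,0.036]]'; python3 look.py 4
```

```text
time: 6.87
tool_pos: [497.7, 138.1, 246.7]
tcp_rot: [180.0, 0.0, 10.9]
ft_force: [-0.7, -0.3, 0.8]
finger_gap: 35.9
grip_force: 0.4
t 6.87 area 295 b_meas -0.298 b -0.299 v 0.003+-0.011 a 0.556 a0 0.469+-0.066 gk 0.65 kI 4.78 neff 28233 stop 0.94
stand [-123.1   84.4  246.7] z circle err -9.2 F [-0.7 -0.3  0.8] gap 35.9
LQR a1 0.919 -> ty/row -10.70 mm tz/row 9.41 mm; predicted b -0.289 v 0.182
```

```bash
python3 -m handwheel '[[0,-0.0015,0.001,0,0,0,0.036],[0,-0.0015,0.001,0,0,0,0.036],[0,-0.0015,0.001,0,0,0,0.036]]'; python3 look.py 4
```

```text
time: 7.17
tool_pos: [496.8, 142.5, 243.7]
tcp_rot: [-180.0, -0.0, 10.9]
ft_force: [-0.3, -1.3, 1.2]
finger_gap: 35.9
grip_force: 0.5
t 7.17 area 294 b_meas -0.294 b -0.299 v 0.008+-0.018 a 0.589 a0 0.471+-0.065 gk 0.65 kI 4.77 neff 28250 stop 0.86
stand [-123.1   88.9  243.7] z circle err -9.3 F [-0.3 -1.3  1.2] gap 35.9
LQR a1 0.903 -> ty/row -9.18 mm tz/row 8.16 mm; predicted b -0.282 v 0.192
```

```bash
python3 -m handwheel '[[0,-0.0015,0.001,0,0,0,0.036],[0,-0.0015,0.001,0,0,0,0.036],[0,-0.0015,0.001,0,0,0,0.036]]'; python3 look.py 4
```

```text
time: 7.47
tool_pos: [496.0, 146.9, 240.7]
tcp_rot: [180.0, 0.0, 10.9]
ft_force: [0.4, -0.3, 0.8]
finger_gap: 36.0
grip_force: 0.5
t 7.47 area 292 b_meas -0.293 b -0.298 v 0.011+-0.021 a 0.623 a0 0.476+-0.063 gk 0.67 kI 4.77 neff 25924 stop 0.80
stand [-123.1   93.4  240.7] z circle err -9.2 F [ 0.4 -0.3  0.8] gap 36.0
LQR a1 0.899 -> ty/row -7.95 mm tz/row 7.27 mm; predicted b -0.276 v 0.200
```

```bash
python3 -m handwheel '[[0,-0.0013,0.001,0,0,0,0.036],[0,-0.0013,0.001,0,0,0,0.036],[0,-0.0013,0.001,0,0,0,0.036]]'; python3 look.py 4
```

```text
time: 7.77
tool_pos: [495.2, 150.7, 237.7]
tcp_rot: [-180.0, -0.0, 10.9]
ft_force: [-0.9, -0.6, 0.6]
finger_gap: 36.1
grip_force: 0.5
t 7.77 area 294 b_meas -0.295 b -0.298 v 0.010+-0.019 a 0.653 a0 0.487+-0.061 gk 0.71 kI 4.78 neff 23899 stop 0.81
stand [-123.1   97.3  237.7] z circle err -9.3 F [-0.9 -0.6  0.6] gap 36.1
LQR a1 0.917 -> ty/row -7.45 mm tz/row 7.11 mm; predicted b -0.276 v 0.201
```

```bash
python3 -m handwheel '[[0,-0.0013,0.001,0,0,0,0.036],[0,-0.0013,0.001,0,0,0,0.036],[0,-0.0013,0.001,0,0,0,0.036]]'; python3 look.py 4
```

```text
time: 8.07
tool_pos: [494.5, 154.6, 234.7]
tcp_rot: [180.0, -0.0, 10.9]
ft_force: [0.1, -1.3, 0.4]
finger_gap: 35.8
grip_force: 0.5
t 8.07 area 293 b_meas -0.294 b -0.297 v 0.016+-0.023 a 0.685 a0 0.491+-0.060 gk 0.73 kI 4.78 neff 24658 stop 0.70
stand [-123.1  101.2  234.7] z circle err -9.2 F [ 0.1 -1.3  0.4] gap 35.8
LQR a1 0.912 -> ty/row -6.33 mm tz/row 6.19 mm; predicted b -0.270 v 0.208
```

```bash
python3 -m handwheel '[[0,-0.0012,0.001,0,0,0,0.036],[0,-0.0012,0.001,0,0,0,0.036],[0,-0.0012,0.001,0,0,0,0.036]]'; python3 look.py 4
```

```text
time: 8.37
tool_pos: [493.8, 158.1, 231.7]
tcp_rot: [180.0, 0.0, 10.9]
ft_force: [-0.1, -0.4, 0.7]
finger_gap: 36.4
grip_force: 0.5
t 8.37 area 297 b_meas -0.294 b -0.297 v 0.018+-0.024 a 0.714 a0 0.500+-0.058 gk 0.76 kI 4.78 neff 21695 stop 0.65
stand [-123.1  104.8  231.7] z circle err -9.2 F [-0.1 -0.4  0.7] gap 36.4
LQR a1 0.921 -> ty/row -5.65 mm tz/row 5.72 mm; predicted b -0.267 v 0.211
```

```bash
python3 -m handwheel '[[0,-0.0012,0.001,0,0,0,0.036],[0,-0.0012,0.001,0,0,0,0.036],[0,-0.0012,0.001,0,0,0,0.036]]'; python3 look.py 4
```

```text
time: 8.67
tool_pos: [493.1, 161.7, 228.7]
tcp_rot: [-180.0, -0.0, 10.9]
ft_force: [0.7, -2.0, -0.0]
finger_gap: 36.1
grip_force: 0.6
t 8.67 area 294 b_meas -0.290 b -0.293 v 0.035+-0.031 a 0.744 a0 0.501+-0.055 gk 0.78 kI 4.78 neff 19435 stop 0.38
stand [-123.1  108.4  228.7] z circle err -9.0 F [ 0.7 -2.  -0. ] gap 36.1
LQR a1 0.894 -> ty/row -4.07 mm tz/row 4.11 mm; predicted b -0.255 v 0.221
```

```bash
python3 -m handwheel '[[0,-0.0008,0.0007,0,0,0,0.036],[0,-0.0008,0.0007,0,0,0,0.036],[0,-0.0008,0.0007,0,0,0,0.036]]'; python3 look.py 4
```

```text
time: 8.97
tool_pos: [492.7, 164.0, 226.7]
tcp_rot: [180.0, -0.0, 10.9]
ft_force: [-0.1, -0.7, 0.5]
finger_gap: 35.9
grip_force: 0.6
t 8.97 area 293 b_meas -0.283 b -0.283 v 0.067+-0.031 a 0.764 a0 0.498+-0.049 gk 0.78 kI 4.75 neff 11129 stop 0.06
stand [-123.1  110.7  226.7] z circle err -8.8 F [-0.1 -0.7  0.5] gap 35.9
LQR a1 0.839 -> ty/row -2.07 mm tz/row 1.94 mm; predicted b -0.233 v 0.231
```

```bash
python3 -m handwheel '[[0,-0.0005,0.0004,0,0,0,0.036],[0,0,0,0,0,0,0.036],[0,0,0,0,0,0,0.036]]'; python3 look.py 4
```

```text
time: 9.27
tool_pos: [492.6, 164.4, 226.3]
tcp_rot: [180.0, 0.0, 10.9]
ft_force: [0.6, -0.5, 0.3]
finger_gap: 36.0
grip_force: 0.6
t 9.27 area 297 b_meas -0.256 b -0.255 v 0.133+-0.026 a 0.768 a0 0.499+-0.047 gk 0.77 kI 4.72 neff 13015 stop 0.00
stand [-123.1  111.2  226.3] z circle err -8.8 F [ 0.6 -0.5  0.3] gap 36.0
LQR a1 0.733 -> ty/row 1.03 mm tz/row -1.15 mm; predicted b -0.185 v 0.236
```

```bash
python3 -m handwheel '[[0,0.001,-0.0011,0,0,0,0.036],[0,0.001,-0.0011,0,0,0,0.036],[0,0.001,-0.0011,0,0,0,0.036],[0,0.001,-0.0011,0,0,0,0.036]]'; python3 look.py 4
```

```text
time: 9.65
tool_pos: [493.4, 160.1, 230.7]
tcp_rot: [180.0, 0.0, 10.9]
ft_force: [0.9, -1.0, -2.3]
finger_gap: 36.4
grip_force: 1.2
t 9.65 area 304 b_meas -0.201 b -0.199 v 0.195+-0.028 a 0.731 a0 0.510+-0.045 gk 0.75 kI 4.64 neff 10421 stop 0.00
stand [-123.1  106.8  230.7] z circle err -8.4 F [ 0.9 -1.  -2.3] gap 36.4
LQR a1 0.611 -> ty/row 3.78 mm tz/row -3.11 mm; predicted b -0.117 v 0.211
```

```bash
python3 -m handwheel '[[0,0.0037,-0.0031,0,0,0,0.036],[0,0.0037,-0.0031,0,0,0,0.036],[0,0.0037,-0.0031,0,0,0,0.036],[0,0.0037,-0.0031,0,0,0,0.036]]'; python3 look.py 4
```

```text
time: 10.03
tool_pos: [496.2, 145.5, 243.6]
tcp_rot: [-180.0, -0.0, 10.9]
ft_force: [0.6, -1.4, -0.9]
finger_gap: 35.9
grip_force: 0.7
t 10.03 area 306 b_meas -0.143 b -0.140 v 0.148+-0.030 a 0.612 a0 0.538+-0.041 gk 0.66 kI 4.56 neff 7119 stop 0.00
stand [-123.1   92.   243.6] z circle err -7.3 F [ 0.6 -1.4 -0.9] gap 35.9
LQR a1 0.622 -> ty/row -0.31 mm tz/row 0.38 mm; predicted b -0.089 v 0.130
```

```bash
python3 -m handwheel '[[0,-0.0003,0.0003,0,0,0,0.036],[0,-0.0003,0.0003,0,0,0,0.036],[0,-0.0003,0.0003,0,0,0,0.036],[0,-0.0003,0.0003,0,0,0,0.036]]'; python3 look.py 4
```

```text
time: 10.42
tool_pos: [495.9, 147.4, 241.8]
tcp_rot: [-180.0, -0.0, 10.9]
ft_force: [0.1, -0.4, 0.3]
finger_gap: 35.8
grip_force: 0.4
t 10.42 area 312 b_meas -0.116 b -0.114 v 0.061+-0.031 a 0.627 a0 0.568+-0.029 gk 0.56 kI 4.64 neff 6919 stop 0.00
stand [-123.1   93.8  241.8] z circle err -7.8 F [ 0.1 -0.4  0.3] gap 35.8
LQR a1 0.671 -> ty/row -1.42 mm tz/row 1.14 mm; predicted b -0.088 v 0.095
```

```bash
python3 -m handwheel '[[0,-0.0014,0.0011,0,0,0,0.036],[0,-0.0014,0.0011,0,0,0,0.036],[0,-0.0014,0.0011,0,0,0,0.036],[0,-0.0014,0.0011,0,0,0,0.036]]'; python3 look.py 4
```

```text
time: 10.8
tool_pos: [494.8, 152.8, 237.3]
tcp_rot: [-180.0, 0.0, 10.9]
ft_force: [-0.4, -1.3, 1.5]
finger_gap: 35.9
grip_force: 0.4
t 10.80 area 309 b_meas -0.107 b -0.105 v 0.047+-0.027 a 0.670 a0 0.583+-0.020 gk 0.51 kI 4.70 neff 9854 stop 0.00
stand [-123.1   99.4  237.3] z circle err -8.1 F [-0.4 -1.3  1.5] gap 35.9
LQR a1 0.665 -> ty/row 0.17 mm tz/row -0.16 mm; predicted b -0.077 v 0.098
```

```bash
python3 -m handwheel '[[0,-0.0001,0,0,0,0,0.036],[0,0,0,0,0,0,0.036],[0,0,0,0,0,0,0.036],[0,0,0,0,0,0,0.036]]'; python3 look.py 4
```

```text
time: 11.18
tool_pos: [494.9, 152.6, 237.5]
tcp_rot: [180.0, -0.0, 10.9]
ft_force: [0.8, -0.6, -0.5]
finger_gap: 36.2
grip_force: 0.6
t 11.18 area 311 b_meas -0.089 b -0.088 v 0.074+-0.027 a 0.669 a0 0.590+-0.017 gk 0.49 kI 4.71 neff 12129 stop 0.00
stand [-123.1   99.2  237.5] z circle err -8.0 F [ 0.8 -0.6 -0.5] gap 36.2
LQR a1 0.627 -> ty/row 1.31 mm tz/row -1.00 mm; predicted b -0.053 v 0.093
```

```bash
python3 -m handwheel '[[0,0.0013,-0.001,0,0,0,0.036],[0,0.0013,-0.001,0,0,0,0.036],[0,0.0013,-0.001,0,0,0,0.036],[0,0.0013,-0.001,0,0,0,0.036]]'; python3 look.py 4
```

```text
time: 11.57
tool_pos: [495.9, 147.4, 241.6]
tcp_rot: [180.0, 0.0, 10.9]
ft_force: [0.4, -1.4, -0.3]
finger_gap: 35.9
grip_force: 0.7
t 11.57 area 310 b_meas -0.055 b -0.055 v 0.089+-0.026 a 0.627 a0 0.590+-0.014 gk 0.49 kI 4.70 neff 14426 stop 0.00
stand [-123.1   93.8  241.6] z circle err -8.0 F [ 0.4 -1.4 -0.3] gap 35.9
LQR a1 0.589 -> ty/row 1.23 mm tz/row -0.87 mm; predicted b -0.024 v 0.065
```

```bash
echo 'cv2.imwrite(f"pics/s_{s[\"time\"]:.2f}.png",cv2.resize(p[100:250,215:365],(600,600),interpolation=cv2.INTER_CUBIC))' >> look.py
python3 -m handwheel '[[0,0.0012,-0.0009,0,0,0,0.036],[0,0.0012,-0.0009,0,0,0,0.036],[0,0.0012,-0.0009,0,0,0,0.036],[0,0.0012,-0.0009,0,0,0,0.036]]'; python3 look.py 4; ls pics
```

```text
time: 11.95
tool_pos: [496.7, 142.8, 245.2]
tcp_rot: [-180.0, 0.0, 10.9]
ft_force: [1.0, -0.8, -2.1]
finger_gap: 35.8
grip_force: 0.6
a.png
c.png
c_side.png
c_top.png
g.png
g2.png
side.png
w.png
w2.png  File "look.py", line 46
    cv2.imwrite(f"pics/s_{s[\"time\"]:.2f}.png",cv2.resize(p[100:250,215:365],(600,600),interpolation=cv2.INTER_CUBIC))
                             ^
SyntaxError: unexpected character after line continuation character
```

```bash
sed -i '$d' look.py; echo 'cv2.imwrite("pics/s_%.2f.png"%s["time"],cv2.resize(p[100:250,215:365],(600,600),interpolation=cv2.INTER_CUBIC))' >> look.py
python3 look.py 4
```

```text
t 11.95 area 309 b_meas -0.028 b -0.028 v 0.060+-0.026 a 0.591 a0 0.591+-0.013 gk 0.49 kI 4.69 neff 14503 stop 0.00
stand [-123.1   89.2  245.2] z circle err -7.7 F [ 1.  -0.8 -2.1] gap 35.8
LQR a1 0.587 -> ty/row 0.14 mm tz/row -0.01 mm; predicted b -0.011 v 0.030
```

```bash
ls -t pics/s_* | head -1 | xargs -I{} cp {} pics/s.png
```

```text
(no output)
```

View pics/s.png

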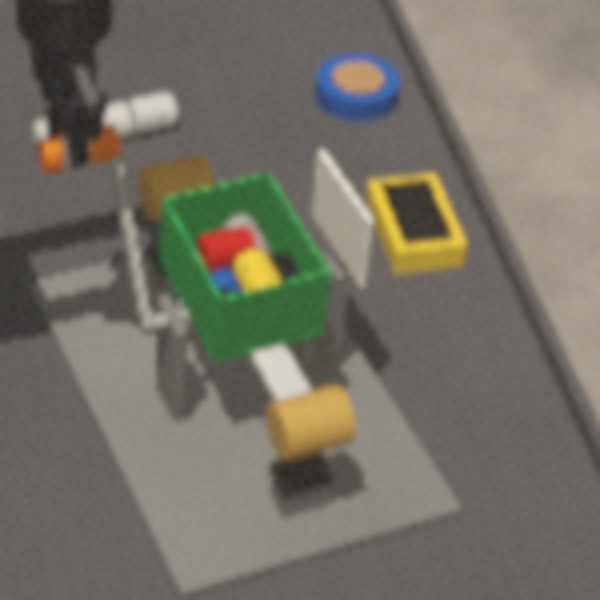

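```bash
echo 'print("right weight z95",np.percentile(pts(c,bl[2],z)[:,2],[50,95]).round(1),"expect",104+44.3+150*np.sin(b))' >> look.py
python3 -m handwheel '[[0,0.0001,0,0,0,0,0.036],[0,0.0001,0,0,0,0,0.036],[0,0.0001,0,0,0,0,0.036],[0,0.0001,0,0,0,0,0.036]]'; python3 look.py 4
```

```text
time: 12.33
tool_pos: [496.8, 142.6, 245.1]
tcp_rot: [-180.0, -0.0, 10.9]
ft_force: [-0.4, 0.4, -0.0]
finger_gap: 36.0
grip_force: 0.4
t 12.33 area 311 b_meas -0.020 b -0.018 v 0.015+-0.026 a 0.590 a0 0.594+-0.011 gk 0.48 kI 4.67 neff 13466 stop 0.00
stand [-123.1   89.   245.1] z circle err -7.9 F [-0.4  0.4 -0. ] gap 36.0
LQR a1 0.611 -> ty/row -0.71 mm tz/row 0.52 mm; predicted b -0.015 v 0.013
right weight z95 [134.  143.3] expect 145.37310223348067
```

```bash
python3 -m handwheel '[[0,-0.0008,0.0005,0,0,0,0.036],[0,-0.0008,0.0005,0,0,0,0.036],[0,-0.0008,0.0005,0,0,0,0.036],[0,-0.0008,0.0005,0,0,0,0.036]]'; python3 look.py 4
```

```text
time: 12.72
tool_pos: [496.2, 145.8, 243.1]
tcp_rot: [-180.0, -0.0, 10.9]
ft_force: [-1.1, -0.8, -0.2]
finger_gap: 36.2
grip_force: 0.3
t 12.72 area 315 b_meas -0.019 b -0.019 v 0.005+-0.026 a 0.614 a0 0.596+-0.010 gk 0.47 kI 4.67 neff 14573 stop 0.00
stand [-123.1   92.2  243.1] z circle err -7.7 F [-1.1 -0.8 -0.2] gap 36.2
LQR a1 0.611 -> ty/row 0.10 mm tz/row 0.01 mm; predicted b -0.014 v 0.018
right weight z95 [133.4 142.9] expect 145.38508928204004
```

```bash
python3 -m handwheel '[[0,0.0001,0,0,0,0,0.036],[0,0,0,0,0,0,0.036],[0,0,0,0,0,0,0.036],[0,0,0,0,0,0,0.036]]'; python3 look.py 4
```

```text
time: 13.1
tool_pos: [496.3, 145.5, 243.2]
tcp_rot: [-180.0, -0.0, 10.9]
ft_force: [-0.3, -1.1, 0.6]
finger_gap: 36.1
grip_force: 0.3
t 13.10 area 309 b_meas -0.013 b -0.013 v 0.022+-0.025 a 0.612 a0 0.595+-0.009 gk 0.47 kI 4.66 neff 15206 stop 0.00
stand [-123.    92.   243.2] z circle err -7.8 F [-0.3 -1.1  0.6] gap 36.1
LQR a1 0.591 -> ty/row 0.70 mm tz/row -0.43 mm; predicted b -0.004 v 0.018
right weight z95 [134.4 143.7] expect 146.3946783962344
```

```bash
python3 -m handwheel '[[0,0.0007,-0.0004,0,0,0,0.036],[0,0.0007,-0.0004,0,0,0,0.036],[0,0.0007,-0.0004,0,0,0,0.036],[0,0.0007,-0.0004,0,0,0,0.036]]'; python3 look.py 4
```

```text
time: 13.48
tool_pos: [496.8, 142.7, 244.8]
tcp_rot: [180.0, -0.0, 10.9]
ft_force: [-0.3, -0.4, -0.1]
finger_gap: 36.0
grip_force: 0.4
t 13.48 area 309 b_meas -0.008 b -0.007 v 0.011+-0.024 a 0.590 a0 0.596+-0.009 gk 0.47 kI 4.64 neff 15239 stop 0.00
stand [-123.    89.   244.8] z circle err -8.2 F [-0.3 -0.4 -0.1] gap 36.0
LQR a1 0.601 -> ty/row -0.37 mm tz/row 0.21 mm; predicted b -0.005 v 0.005
right weight z95 [135.4 144.6] expect 147.10932563116364
```

```bash
python3 -m handwheel '[[0,-0.0004,0.0002,0,0,0,0.036],[0,-0.0004,0.0002,0,0,0,0.036],[0,-0.0004,0.0002,0,0,0,0.036],[0,-0.0004,0.0002,0,0,0,0.036],[0,0,0,0,0,0,0.036]]'; python3 look.py 5
```

```text
time: 13.95
tool_pos: [496.4, 144.4, 243.8]
tcp_rot: [-180.0, 0.0, 10.9]
ft_force: [2.2, 0.0, -0.7]
finger_gap: 36.0
grip_force: 0.5
t 13.95 area 313 b_meas 0.002 b 0.001 v 0.019+-0.024 a 0.604 a0 0.595+-0.008 gk 0.47 kI 4.64 neff 12907 stop 0.00
stand [-123.1   90.9  243.8] z circle err -7.9 F [ 2.2  0.  -0.7] gap 36.0
LQR a1 0.576 -> ty/row 0.75 mm tz/row -0.49 mm; predicted b 0.009 v 0.005
right weight z95 [136.  146.1] expect 148.53935408417303
```

```bash
python3 -m handwheel '[[0,0.0007,-0.0005,0,0,0,0.036],[0,0.0007,-0.0005,0,0,0,0.036],[0,0.0007,-0.0005,0,0,0,0.036],[0,0.0007,-0.0005,0,0,0,0.036],[0,0.0007,-0.0005,0,0,0,0.036]]'; python3 look.py 5
```

```text
time: 14.42
tool_pos: [497.1, 140.8, 246.4]
tcp_rot: [180.0, 0.0, 10.9]
ft_force: [0.4, -0.9, -0.9]
finger_gap: 35.8
grip_force: 0.5
t 14.42 area 313 b_meas 0.008 b 0.009 v 0.005+-0.024 a 0.576 a0 0.595+-0.008 gk 0.47 kI 4.63 neff 13452 stop 0.00
stand [-123.2   87.1  246.4] z circle err -7.8 F [ 0.4 -0.9 -0.9] gap 35.8
LQR a1 0.589 -> ty/row -0.36 mm tz/row 0.28 mm; predicted b 0.006 v -0.010
right weight z95 [137.4 147.8] expect 149.56459047246383
```

```bash
python3 -m handwheel '[[0,-0.0003,0.0003,0,0,0,0.036],[0,-0.0003,0.0003,0,0,0,0.036],[0,-0.0003,0.0003,0,0,0,0.036],[0,-0.0003,0.0002,0,0,0,0.036],[0,-0.0003,0.0002,0,0,0,0.036]]'; python3 look.py 5
```

```text
time: 14.88
tool_pos: [496.9, 142.5, 245.1]
tcp_rot: [-180.0, -0.0, 10.9]
ft_force: [-0.4, -1.1, 1.7]
finger_gap: 36.1
grip_force: 0.3
t 14.88 area 315 b_meas 0.010 b 0.009 v -0.003+-0.024 a 0.589 a0 0.594+-0.008 gk 0.47 kI 4.62 neff 13396 stop 0.00
stand [-123.1   88.9  245.1] z circle err -7.9 F [-0.4 -1.1  1.7] gap 36.1
LQR a1 0.587 -> ty/row 0.05 mm tz/row -0.02 mm; predicted b 0.007 v -0.008
right weight z95 [138.1 147.5] expect 149.77819737765537
```

```bash
python3 -m handwheel '[[0,0.0001,0,0,0,0,0.036],[0,0.0001,0,0,0,0,0.036],[0,0,0,0,0,0,0.036],[0,0,0,0,0,0,0.036],[0,0,0,0,0,0,0.036]]'; python3 look.py 5
```

```text
time: 15.35
tool_pos: [496.9, 142.2, 245.1]
tcp_rot: [-180.0, -0.0, 10.9]
ft_force: [0.2, -0.5, 0.5]
finger_gap: 36.1
grip_force: 0.3
t 15.35 area 311 b_meas 0.013 b 0.012 v 0.003+-0.024 a 0.587 a0 0.593+-0.007 gk 0.48 kI 4.61 neff 13123 stop 0.00
stand [-123.1   88.6  245.1] z circle err -8.1 F [ 0.2 -0.5  0.5] gap 36.1
LQR a1 0.578 -> ty/row 0.23 mm tz/row -0.17 mm; predicted b 0.012 v -0.009
right weight z95 [137.7 148. ] expect 150.2675479387161
```

```bash
python3 -m handwheel '[[0,0.0003,-0.0002,0,0,0,0.036],[0,0.0003,-0.0002,0,0,0,0.036],[0,0.0003,-0.0002,0,0,0,0.036],[0,0.0003,-0.0002,0,0,0,0.036],[0,0.0003,-0.0001,0,0,0,0.036]]'; python3 look.py 5
```

```text
time: 15.82
tool_pos: [497.2, 140.6, 246.0]
tcp_rot: [180.0, 0.0, 10.9]
ft_force: [0.2, 0.0, -0.4]
finger_gap: 36.1
grip_force: 0.4
t 15.82 area 314 b_meas 0.010 b 0.010 v -0.015+-0.024 a 0.575 a0 0.594+-0.007 gk 0.47 kI 4.61 neff 13768 stop 0.00
stand [-123.1   87.   246. ] z circle err -8.3 F [ 0.2  0.  -0.4] gap 36.1
LQR a1 0.601 -> ty/row -0.69 mm tz/row 0.40 mm; predicted b 0.001 v -0.014
right weight z95 [137.7 147.8] expect 149.7770789600463
```

```bash
python3 -m handwheel '[[0,-0.0007,0.0004,0,0,0,0.036],[0,-0.0007,0.0004,0,0,0,0.036],[0,-0.0007,0.0004,0,0,0,0.036],[0,-0.0007,0.0004,0,0,0,0.036],[0,-0.0006,0.0004,0,0,0,0.036]]'; python3 look.py 5
```

```text
time: 16.28
tool_pos: [496.5, 144.2, 244.0]
tcp_rot: [-180.0, -0.0, 10.9]
ft_force: [0.0, -0.8, 0.6]
finger_gap: 35.8
grip_force: 0.3
t 16.28 area 314 b_meas 0.003 b 0.003 v -0.009+-0.024 a 0.602 a0 0.593+-0.007 gk 0.47 kI 4.60 neff 13903 stop 0.00
stand [-123.1   90.6  244. ] z circle err -7.9 F [ 0.  -0.8  0.6] gap 35.8
LQR a1 0.591 -> ty/row 0.28 mm tz/row -0.17 mm; predicted b 0.002 v -0.001
right weight z95 [136.5 146. ] expect 148.78535181443416
```

```bash
python3 -m handwheel '[[0,0.0003,-0.0002,0,0,0,0.036],[0,0.0003,-0.0002,0,0,0,0.036],[0,0.0003,-0.0002,0,0,0,0.036],[0,0.0003,-0.0002,0,0,0,0.036],[0,0.0002,-0.0001,0,0,0,0.036]]'; python3 look.py 5
```

```text
time: 16.75
tool_pos: [496.8, 142.6, 244.9]
tcp_rot: [180.0, -0.0, 10.9]
ft_force: [0.4, -0.8, -0.1]
finger_gap: 36.0
grip_force: 0.4
t 16.75 area 312 b_meas -0.000 b 0.000 v -0.005+-0.024 a 0.590 a0 0.594+-0.007 gk 0.47 kI 4.58 neff 13717 stop 0.00
stand [-123.1   89.   244.9] z circle err -8.1 F [ 0.4 -0.8 -0.1] gap 36.0
LQR a1 0.599 -> ty/row -0.26 mm tz/row 0.16 mm; predicted b -0.002 v -0.002
right weight z95 [135.2 147. ] expect 148.2969075188328
```

```bash
python3 -m handwheel '[[0,-0.0003,0.0002,0,0,0,0.036],[0,-0.0003,0.0002,0,0,0,0.036],[0,-0.0003,0.0002,0,0,0,0.036],[0,-0.0002,0.0002,0,0,0,0.036],[0,-0.0002,0,0,0,0,0.036]]'; python3 look.py 5
```

```text
time: 17.22
tool_pos: [496.5, 144.0, 244.0]
tcp_rot: [-180.0, 0.0, 10.9]
ft_force: [0.6, -1.2, -0.6]
finger_gap: 35.8
grip_force: 0.4
t 17.22 area 312 b_meas -0.003 b -0.003 v -0.002+-0.023 a 0.601 a0 0.594+-0.007 gk 0.47 kI 4.57 neff 13990 stop 0.00
stand [-123.1   90.4  244. ] z circle err -7.9 F [ 0.6 -1.2 -0.6] gap 35.8
LQR a1 0.595 -> ty/row 0.14 mm tz/row -0.09 mm; predicted b -0.002 v 0.003
right weight z95 [135.7 145. ] expect 147.9160368897982
```

```bash
python3 -m handwheel '[[0,0,0,0,0,0,0.036],[0,0,0,0,0,0,0.036],[0,0,0,0,0,0,0.036],[0,0,0,0,0,0,0.036]]'; python3 look.py 5
```

```text
time: 17.6
tool_pos: [496.5, 143.9, 244.1]
tcp_rot: [180.0, 0.0, 10.9]
ft_force: [0.5, -0.6, 0.0]
finger_gap: 36.1
grip_force: 0.4
t 17.60 area 310 b_meas 0.000 b -0.000 v 0.010+-0.023 a 0.600 a0 0.594+-0.007 gk 0.47 kI 4.56 neff 16249 stop 0.00
stand [-123.1   90.4  244.1] z circle err -8.0 F [ 0.5 -0.6  0. ] gap 36.1
LQR a1 0.583 -> ty/row 0.45 mm tz/row -0.29 mm; predicted b 0.004 v 0.004
right weight z95 [136.3 145.5] expect 148.33663024340868
```

```bash
python3 -m handwheel '[[0,0.0014,-0.0009,0,0,0,0.036],[0,0.0014,-0.0009,0,0,0,0.036],[0,0.0014,-0.0009,0,0,0,0.036],[0,0.0014,-0.0009,0,0,0,0.036],[0,0.0014,-0.0009,0,0,0,0.036]]'; python3 look.py 5
```

```text
time: 18.07
tool_pos: [497.9, 136.9, 248.7]
tcp_rot: [180.0, 0.0, 10.9]
ft_force: [0.4, -1.8, -0.1]
finger_gap: 35.9
grip_force: 0.5
t 18.07 area 314 b_meas -0.002 b -0.002 v -0.038+-0.024 a 0.547 a0 0.593+-0.007 gk 0.47 kI 4.54 neff 14149 stop 0.00
stand [-123.1   83.2  248.7] z circle err -8.0 F [ 0.4 -1.8 -0.1] gap 35.9
LQR a1 0.646 -> ty/row -2.64 mm tz/row 1.79 mm; predicted b -0.024 v -0.019
right weight z95 [136.3 145.5] expect 148.00966506627756
```

```bash
python3 -m handwheel '[[0,0,0,0,0,0,0.036],[0,0,0,0,0,0,0.036],[0,0,0,0,0,0,0.036],[0,0,0,0,0,0,0.036]]'; python3 look.py 5
```

```text
time: 18.45
tool_pos: [497.8, 137.2, 248.6]
tcp_rot: [-180.0, 0.0, 10.9]
ft_force: [-0.5, -1.1, -0.3]
finger_gap: 35.7
grip_force: 0.4
t 18.45 area 310 b_meas -0.033 b -0.033 v -0.118+-0.025 a 0.549 a0 0.594+-0.007 gk 0.47 kI 4.55 neff 15942 stop 0.00
stand [-123.1   83.4  248.6] z circle err -7.9 F [-0.5 -1.1 -0.3] gap 35.7
LQR a1 0.745 -> ty/row -5.01 mm tz/row 3.79 mm; predicted b -0.080 v -0.013
right weight z95 [131.2 141.3] expect 143.27650130354743
```

```bash
python3 -m handwheel '[[0,-0.0022,0.0014,0,0,0,0.036],[0,-0.0022,0.0014,0,0,0,0.036],[0,-0.0022,0.0014,0,0,0,0.036],[0,-0.0022,0.0014,0,0,0,0.036],[0,-0.0022,0.0014,0,0,0,0.036]]'; python3 look.py 5
```

```text
time: 18.92
tool_pos: [495.7, 148.2, 241.4]
tcp_rot: [-180.0, -0.0, 10.9]
ft_force: [0.1, 0.2, 0.0]
finger_gap: 36.3
grip_force: 0.4
t 18.92 area 312 b_meas -0.111 b -0.110 v -0.163+-0.025 a 0.633 a0 0.595+-0.007 gk 0.47 kI 4.60 neff 11816 stop 0.00
stand [-123.1   94.7  241.4] z circle err -7.5 F [0.1 0.2 0. ] gap 36.3
LQR a1 0.838 -> ty/row -4.85 mm tz/row 4.48 mm; predicted b -0.152 v 0.050
right weight z95 [120.3 129.9] expect 131.7132740292054
```

```bash
python3 -m handwheel '[[0,-0.002,0.0016,0,0,0,0.036],[0,-0.002,0.0016,0,0,0,0.036],[0,-0.002,0.0016,0,0,0,0.036],[0,-0.002,0.0016,0,0,0,0.036],[0,-0.002,0.0016,0,0,0,0.036]]'; python3 look.py 5
```

```text
time: 19.38
tool_pos: [493.8, 157.9, 233.4]
tcp_rot: [180.0, 0.0, 10.9]
ft_force: [0.6, -0.9, 0.5]
finger_gap: 36.1
grip_force: 0.5
t 19.38 area 307 b_meas -0.183 b -0.182 v -0.113+-0.026 a 0.712 a0 0.596+-0.008 gk 0.48 kI 4.61 neff 12154 stop 0.00
stand [-123.1  104.5  233.4] z circle err -7.7 F [ 0.6 -0.9  0.5] gap 36.1
LQR a1 0.863 -> ty/row -3.40 mm tz/row 3.47 mm; predicted b -0.191 v 0.123
right weight z95 [110.7 120.1] expect 121.02898158524783
```

```bash
python3 -m handwheel '[[0,0.0005,-0.0004,0,0,0,0.036],[0,0.0005,-0.0004,0,0,0,0.036],[0,0.0005,-0.0004,0,0,0,0.036],[0,0.0005,-0.0004,0,0,0,0.036],[0,0.0005,-0.0004,0,0,0,0.036]]'; python3 look.py 5
```

```text
time: 19.85
tool_pos: [494.5, 155.0, 235.6]
tcp_rot: [180.0, -0.0, 10.9]
ft_force: [2.0, -1.8, -1.6]
finger_gap: 36.5
grip_force: 1.0
t 19.85 area 305 b_meas -0.224 b -0.224 v -0.082+-0.027 a 0.688 a0 0.597+-0.008 gk 0.48 kI 4.60 neff 12370 stop 0.00
stand [-123.   101.6  235.6] z circle err -8.0 F [ 2.  -1.8 -1.6] gap 36.5
LQR a1 0.910 -> ty/row -4.95 mm tz/row 5.08 mm; predicted b -0.228 v 0.145
right weight z95 [104.7 113.9] expect 114.99609426691353
```

```bash
python3 -m handwheel '[[0,0,0,0,0,0,0.036],[0,0,0,0,0,0,0.036],[0,0,0,0,0,0,0.036],[0,0,0,0,0,0,0.036],[0,0,0,0,0,0,0.036],[0,0,0,0,0,0,0.036],[0,0,0,0,0,0,0.036],[0,0,0,0,0,0,0.036]]'; python3 look.py 5
```

```text
time: 20.57
tool_pos: [494.4, 155.2, 235.6]
tcp_rot: [180.0, 0.0, 10.9]
ft_force: [2.4, -1.5, -1.3]
finger_gap: 36.3
grip_force: 1.1
t 20.57 area 294 b_meas -0.289 b -0.294 v -0.065+-0.063 a 0.690 a0 0.597+-0.008 gk 0.48 kI 4.59 neff 17076 stop 0.49
stand [-123.1  101.8  235.6] z circle err -7.8 F [ 2.4 -1.5 -1.3] gap 36.3
LQR a1 0.993 -> ty/row -6.44 mm tz/row 7.25 mm; predicted b -0.292 v 0.188
right weight z95 [ 95.6 105.3] expect 105.57657229886365
```

```bash
python3 -m handwheel '[[0,0.0084,-0.0065,0,0,0,0.036],[0,0.0089,-0.006,0,0,0,0.036],[0,0.0093,-0.0053,0,0,0,0.036],[0,0.0097,-0.0048,0,0,0,0.036],[0,0.0099,-0.0041,0,0,0,0.036],[0,0.0102,-0.0033,0,0,0,0.036],[0,0.0103,-0.0027,0,0,0,0.036],[0,0.0106,-0.002,0,0,0,0.036]]'; python3 look.py 5
```

```text
time: 21.28
tool_pos: [509.3, 78.2, 270.8]
tcp_rot: [-180.0, -0.0, 10.9]
ft_force: [-0.1, 0.7, -0.9]
finger_gap: 35.8
grip_force: 0.3
t 21.28 area 296 b_meas -0.299 b -0.300 v 0.000+-0.003 a 0.147 a0 0.597+-0.009 gk 0.48 kI 4.60 neff 30000 stop 1.00
stand [-123.    23.4  270.8] z circle err -7.5 F [-0.1  0.7 -0.9] gap 35.8
LQR a1 1.229 -> ty/row -25.47 mm tz/row 21.03 mm; predicted b -0.391 v 0.038
right weight z95 [ 94.7 104. ] expect 104.07256338299341
```

```bash
python3 -m handwheel '[[0,0.0106,-0.0013,0,0,0,0.036],[0,0.0107,-0.0006,0,0,0,0.036],[0,0.0107,0.0002,0,0,0,0.036],[0,0.0107,0.0008,0,0,0,0.036],[0,0.0106,0.0016,0,0,0,0.036],[0,0.0105,0.0023,0,0,0,0.036],[0,0.0103,0.003,0,0,0,0.036],[0,0.01,0.0037,0,0,0,0.036]]'; python3 look.py 5
```

```text
time: 22.0
tool_pos: [525.1, -4.3, 260.2]
tcp_rot: [-180.0, 0.0, 10.9]
ft_force: [-0.9, -0.6, 0.1]
finger_gap: 36.2
grip_force: 0.0
t 22.00 area 294 b_meas -0.302 b -0.300 v -0.000+-0.003 a -0.389 a0 0.597+-0.009 gk 0.48 kI 4.59 neff 30000 stop 1.00
stand [-123.1  -60.6  260.2] z circle err -7.8 F [-0.9 -0.6  0.1] gap 36.2
LQR a1 1.499 -> ty/row -44.04 mm tz/row 27.35 mm; predicted b -0.503 v -0.124
right weight z95 [ 94.8 103.4] expect 103.62536826201735
```

```bash
python3 -m handwheel '[[0,0,0,0,0,0,0.07],[0,0,0,0,0,0,0.07],[0,0,0,0,0,0,0.07],[0,0,-0.015,0,0,0,0.07],[0,0,-0.02,0,0,0,0.07],[0,0,-0.02,0,0,0,0.07],[0,0,-0.02,0,0,0,0.07],[0,0,-0.02,0,0,0,0.07]]' && python3 -m handwheel '[[0,0,-0.01,0,0,0,0.07],[0,0,0,0,0,0,0.07],[0,0,0,0,0,0,0.07],[0,0,0,0,0,0,0.07],[0,0,0,0,0,0,0.07],[0,0,0,0,0,0,0.07],[0,0,0,0,0,0,0.07],[0,0,0,0,0,0,0.07]]'
python3 - <<'E'
from bench import r
from h import *
c=r.calibration("wrist");T=np.array(c["tool_from_camera"]);f=192/np.tan(np.radians(c["vfov"]/2))
s=r.sense();Y=np.radians(10.9)
S=np.array([[np.cos(Y),-np.sin(Y),0],[np.sin(Y),np.cos(Y),0],[0,0,1]])
p,z=r.snapshot("wrist")
m=hsv(p,(5,190,120),(19,255,255))
a,ct,m=max(blobs(m,150),key=lambda x:x[0] if x[1][1]>100 else 0)
v,u=np.nonzero(m&(z>0));Z=z[v,u]
P=np.median((np.c_[(u-c["cx"])/f*Z,(v-c["cy"])/f*Z,Z,np.ones(len(Z))]@T.T)[:,:3],0)
k=S.T@(s["tool_pos"]-np.array([634.5,78.5,0]));print(P,k,"lever y",k[1]-P[1],"a",np.arcsin((k[1]-P[1])/160))
E
python3 look.py 5
```

```text
time: 22.72
tool_pos: [524.9, -2.5, 356.8]
tcp_rot: [-180.0, -0.0, 11.0]
ft_force: [-0.7, -0.4, -0.4]
finger_gap: 69.7
grip_force: 0.0
time: 23.38
tool_pos: [524.8, -3.2, 365.0]
tcp_rot: [-180.0, 0.1, 10.9]
ft_force: [-0.2, -0.6, -0.1]
finger_gap: 70.0
grip_force: 0.0
[23.94225598 -6.32954533 86.38495436] [-123.19816249  -59.49606156  364.96982211] lever y -53.16651622886167 a -0.3387312737092663
t 23.43 area 294 b_meas -0.302 b -0.300 v 0.000+-0.003 a -0.381 a0 0.597+-0.010 gk 0.49 kI 4.60 neff 30000 stop 1.00
stand [-123.1  -59.5  365.2] z circle err 96.7 F [ 0.1 -0.4  0.5] gap 69.9
LQR a1 1.495 -> ty/row -43.81 mm tz/row 48.23 mm; predicted b -0.502 v -0.122
right weight z95 [ 94.8 104.2] expect 103.71073123373648
```

The rocker is back on its first stop, the lever is relaxed (angle about -0.04 to -0.08 rad) and the gripper is clear, so I'm handing in.

```bash
python3 -c "
from bench import r
print(r.hand_in())"
```

```text
the job is handed in; nothing more can be done
None
```

I floated the rocker inside the green zone for over 6 s by my camera readings, let it down gently onto its first stop, released the lever and handed the job in at about 23 s; no verdict came back.

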